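Sweep the small cheeses into the gathering frame

TASK

Sweep the three small flat cheeses across the table with your fingertips into the three-sided wooden frame, through its open side, until all three lie flat and wholly inside it. Slide them gently along the table: never lift, tip or squeeze them. Leave the tall cheese, the weight and everything else on the table where they are.

Things in the scene. Friction and masses are not known exactly. Their poses are not given: they have to be found in the camera images.
- bay: Dark wooden three-sided frame fixed to the table on the robot's right, no floor or lip. Inside 220 mm wide (its x) and 130 mm deep (its y); walls 15 mm thick, 40 mm high on its -y side (back) and both x ends; +y side open, mouth at y = +65 mm, back wall's inner face at y = -65 mm. Origin: centre of the inside, at table height. At yaw 0 (+-0.25 rad) the mouth faces world +y.
- round1: Small flat pale cheese, one of three alike: an upright disc of 52 mm diameter and 28 mm height, 40 to 85 g, lying flat and loose on the table. Origin: centre of its underside; z up. It slides when pushed at its side and stops at once when the push stops.
- round2: Small flat pale cheese, one of three alike: an upright disc of 52 mm diameter and 28 mm height, 40 to 85 g, lying flat and loose on the table. Origin: centre of its underside; z up. It slides when pushed at its side and stops at once when the push stops.
- round3: Small flat pale cheese, one of three alike: an upright disc of 52 mm diameter and 28 mm height, 40 to 85 g, lying flat and loose on the table. Origin: centre of its underside; z up. It slides when pushed at its side and stops at once when the push stops.
- drum: Tall pale cheese, must stay: cylinder of 52 mm diameter and 50 mm height, 110 g, loose, standing among the flat ones. Origin: centre of its underside.
- weight: Steel pressing weight with a knob on top, must stay: 52 mm diameter, 48 mm high, 0.42 kg, loose, standing among the flat cheeses. Origin: centre of its underside.
- tomme: Dark-rinded cheese wheel beyond the work area, must stay: 110 mm diameter, 55 mm high. Origin: centre of its underside.
- brush: Hand brush lying to the left of the work area, near the robot's side, must stay. About 200 mm long and 45 mm wide. Origin at its underside, long axis x, which points roughly away from the robot (world +x, up to 0.3 rad to the left).
- jar: Glass jar with a steel lid to the left of the work area, must stay: 72 mm diameter, 100 mm high. Origin: centre of its underside.
- bowl: White bowl to the right of the frame, near the robot, must stay: 120 mm diameter, 55 mm high. Origin: centre of its underside.
Mind the look-alikes: they are no part of the job. What is shaped like the round2 but green, grey or red is not meant.

How it is judged:
By the outcome, as a careful person would: the job done as asked, in the order asked, and still so for the second after the job is handed in, with the robot touching nothing.
It also fails if it takes over 72 s, if anything falls off the work surface, if the arm or the gripper's body presses on something with over 40 N, if the wrist force passes 120 N, or if a joint passes its speed limit or range.

ROBOT

A 7-joint arm with a two-finger parallel gripper is mounted at the origin on the work surface. World frame = base frame: x ahead of the robot, y to its left, z up, the work surface at z = 0. Lengths are in m, angles in rad, forces in N, time in s.
With the tool pointing down it reaches from about 0.35 to 0.9 m from the base axis. Payload 8.1 kg.
Tool frame: the origin (TCP) lies at the very end of the fingers, on their centre line; the grasp point (between the pads) lies 19 mm behind it; z points along the fingers, y is the line along which they close (so a half turn about z gives the same grasp; the last joint's range is limited). The gripper opens to 92 mm and grips with 3 to 60 N. Pads are 19 mm wide; open, the fingers measure 130 mm over their backs; the gripper's body (75 mm by 190 mm) begins 47 mm behind the grasp point.
Start: joints at [-1.434, 0.434, 0.025, 1.573, -0.012, 1.134, -0.075], TCP at [0.148, 0.607, 0.227] pointing down, gripper open.
Joint ranges: [-2.62, 2.62], [-0.44, 2.09], [-1.27, 1.32], [0.08, 2.57], [-1.32, 4.46], [0.12, 2], [-2.74, 2.74]. Speed limits (rad/s): [2.22, 2.22, 3.01, 3.01, 3.14, 3.14, 3.14].

INTERFACE

Orientations are given as a rotation vector (axis times angle).
In Python, from cell import arm gives the robot as it stands.
- The arm moves only by the tool carry_out, never from a script. Its argument "commands" is a list of rows, each a list of 7 numbers: the opening, from 0 (shut) to 1 (fully open), then the shift along the tool's x, y, z each as a share of 0.025 m, from -1 to 1, then the turn, a rotation vector about the tool's x, y, z each as a share of 0.1 rad, from -1 to 1. A call has 1 to 8 rows; each row shifts and turns the commanded pose from where the row before left it, along the tool's axes as they then stand; what a row does not reach is not made up. A row lasts 1/10 s, in which the tool goes at most 50 mm and 8.59 degrees, less where a joint would pass 70% of its speed; a pose out of reach is approached as far as the arm can. A call with a number of a shift or a turn outside -1 to 1 is refused whole. A call with a gripper value outside its range is refused whole. The fingers move at their own pace and stop on an object; "squeeze" is the grip in N (left out, the last holds). Time passes only in rows, so rows that do not move let the fingers close. It gives the time, the measured TCP pose, the force, the opening and the grip force at its end, in the units of the state.
- arm.observe(): the state, without advancing time (a new reading comes with each control period).
- arm.get_image(name): name is "scene" or "top" or "wrist"; returns a dict with "pixels" (420x560x3 uint8, red, green, blue), "range_z" (420x560 float32, m along the optical axis (not along the pixel's ray), 0 where there is no reading), "mtx" (3x3 intrinsics, pixels), "k1" (the pictures are not rectified: a ray, as slopes to the right and down, at radius r is drawn at 1 + k1 r^2 times it, then the intrinsics apply), "R" (3x3) and "t" (3): a world point X has camera coordinates R X + t; the wrist camera has in their place "tool_from_camera" (4x4, takes a point from camera to tool coordinates, whose origin is the TCP and whose axes are the flange's). Camera axes: x right, y down, z forward; pixel columns grow to the right and rows downward; lengths in m; the calibration is good to about 2 mm. A picture is of the moment at which its call begins: read the wrist's pose just before it.
- arm.sign_off(): hands the job in; it is judged then, once.
The state is a dict: "clock": time; "joints": joint angles; "dq": joint speeds; "joint_efforts": joint torques, N m; "position": TCP position; "ee_rot": TCP orientation; "force": force on the tool from outside, world axes, zero at the start; "ft_torque": the same for the moment, N m; "width": opening from 0.0 (shut) to 1.0 (fully open); "gripper_force": force on a finger pad.
Only numpy, scipy, OpenCV 4.12 (cv2) and the standard library are available. Lean on these libraries where they do the work, as an engineer would, in place of code of your own. Each camera call takes 0.05 s, during which the arm holds its last target. There are 200 camera calls.

## Working session

There is one attempt and no reset: what is moved stays moved. The work goes in short steps, Python scripts to look and compute and a tool call to move; the robot and the scene stay as the last step left them, time stands still between calls to the robot, and variables do not carry over. Pictures are saved under pics/ and viewed, at most 10 in all, crops included, and the job is handed in when it is done.

Besides the shell and the picture viewer there is one more tool, called after ">>>" as a command line: name --pt "numbers of a row" for each row, then --argument value for the rest. carry_out: Moves the arm, as the interface text tells. Shift numbers are shares of 0.025 m and turn numbers shares of 0.1 rad, none past 1 either way. Its arguments: {"type":"object","properties":{"commands":{"type":"array"},"squeeze":{"type":"number"}},"required":["commands"]}

```bash
mkdir -p pics; ls; python3 - <<'E'
from cell import arm
import cv2,numpy as np
print(arm.observe())
for n in ("top","scene"):
    d=arm.get_image(n); cv2.imwrite(f"pics/{n}1.png",d["pixels"][:,:,::-1]); np.savez(f"{n}1.npz",**d)
    print(n,d["mtx"],d["k1"],d["R"],d["t"])
E
```

```text
pics
{'clock': 0.0, 'joints': array([-1.4336334 ,  0.43522159,  0.02498192,  1.57409742, -0.01161482,
        1.13398392, -0.07514143]), 'dq': array([-0.00041224, -0.00142965, -0.00192863,  0.00082397,  0.0004331 ,
       -0.00049011, -0.00052104]), 'joint_efforts': array([ 8.70818349e-04, -6.67853236e+01,  9.85439345e-01, -3.14458001e+01,
       -6.04481692e-02,  4.28103260e-02,  1.65922324e-04]), 'position': array([0.14835536, 0.60661451, 0.2259458 ]), 'ee_rot': array([-3.75906519e-01, -3.11896586e+00,  2.45682279e-03]), 'force': array([-0.59824445, -0.10945176,  0.48265141]), 'ft_torque': array([0.03596004, 0.04635222, 0.00160894]), 'gripper_force': 0.0, 'width': 1.003362693812148}
top [[475.68312174   0.         275.45274876]
 [  0.         475.68312174 208.08325668]
 [  0.           0.           1.        ]] -0.05030661599134543 [[-0.00168439 -0.99999087 -0.00392806]
 [-0.98371209  0.00236299 -0.17973577]
 [ 0.17974341  0.00356134 -0.98370708]] [-0.02780954  0.55037269  1.20482853]
scene [[471.08364719   0.         277.75590739]
 [  0.         471.08364719 206.76354749]
 [  0.           0.           1.        ]] -0.1456932429263094 [[ 4.36399290e-01  8.99752719e-01  8.39637292e-04]
 [ 5.97524885e-01 -2.89114390e-01 -7.47915023e-01]
 [-6.72695824e-01  3.26891289e-01 -6.63793954e-01]] [-0.22383839 -0.30617341  1.85218055]
```

View pics/top1.png

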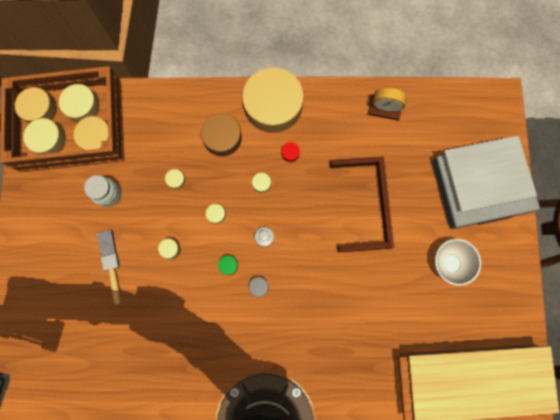

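View pics/scene1.png

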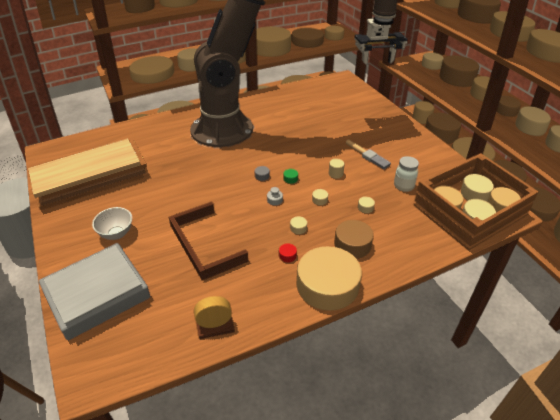

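The top view shows the flat pale rounds at about (175,179), (215,213) and (261,182), with the tall drum at (168,248). The weight is at (264,236) and the frame spans (335–390, 160–250), open to the left (+y). The scene view confirms that the tall one is the drum near the brush.

```bash
cat > h.py <<'E'
import numpy as np,cv2
def world(d,uv,z=None):
    """pixels -> world; at plane z, or by range"""
    uv=np.atleast_2d(np.float64(uv)); K=d["mtx"]; k=float(d["k1"])
    p=cv2.undistortPoints(uv[:,None],K,np.array([k,0,0,0.]))[:,0]
    r=np.c_[p,np.ones(len(p))]; R,t=d["R"],d["t"]
    if z is None:
        q=d["range_z"][np.int32(uv[:,1]),np.int32(uv[:,0])][:,None]
        return (r*q-t)@R
    o=-R.T@t; v=r@R
    return o+v*((z-o[2])/v[:,2])[:,None]
def cloud(d):
    g=np.mgrid[0:420,0:560]; uv=np.c_[g[1].ravel(),g[0].ravel()]
    return world(d,uv).reshape(420,560,3)
def blobs(d,zmin=.012):
    W=cloud(d); m=((W[...,2]>zmin)&(W[...,2]<.2)&(d["range_z"]>0)).astype(np.uint8)
    n,l,s,c=cv2.connectedComponentsWithStats(m)
    for i in range(1,n):
        if s[i,4]<60: continue
        P=W[l==i]; h=np.percentile(P[:,2],90); T=P[P[:,2]>h-.008]
        col=np.median(d["pixels"][l==i],0)
        (cx,cy),(a,b),an=cv2.minAreaRect(np.float32(T[:,:2]))
        print(np.int32(c[i]),s[i,4],"h %.3f c %.3f %.3f mean %.3f %.3f size %.3f %.3f ang %.1f"%(h,cx,cy,*T[:,:2].mean(0),a,b,an),col)
E
python3 - <<'E'
from h import *
d=np.load("top1.npz"); blobs(d)
W=cloud(d)
# bay walls
m=np.zeros((420,560),bool); m[145:260,325:400]=1
m&=(W[...,2]>.032)&(W[...,2]<.048)
P=np.float32(W[m][:,:2]); print(len(P),cv2.boxPoints(cv2.minAreaRect(P)))
E
```

```text
[ 59 118] 9901 h 0.099 c 0.801 0.560 mean 0.796 0.560 size 0.245 0.306 ang 5.5 [161.  97.  43.]
[272  99] 3182 h 0.072 c 0.858 -0.021 mean 0.857 -0.022 size 0.167 0.167 ang 52.7 [231. 198. 105.]
[387 101] 866 h 0.102 c 0.850 -0.340 mean 0.849 -0.339 size 0.061 0.034 ang 80.1 [116. 106.  54.]
[220 134] 1353 h 0.057 c 0.759 0.121 mean 0.759 0.121 size 0.107 0.107 ang 46.3 [178. 121.  60.]
[485 182] 7043 h 0.078 c 0.640 -0.598 mean 0.638 -0.596 size 0.172 0.213 ang 11.6 [196. 192. 170.]
[290 151] 281 h 0.030 c 0.713 -0.070 mean 0.714 -0.070 size 0.050 0.049 ang 9.8 [231.  29.  23.]
[371 201] 1376 h 0.042 c 0.566 -0.260 mean 0.566 -0.288 size 0.250 0.146 ang 3.9 [100.  50.  25.]
[174 178] 291 h 0.030 c 0.638 0.248 mean 0.638 0.248 size 0.050 0.048 ang 45.1 [231. 226. 141.]
[261 182] 289 h 0.030 c 0.626 0.011 mean 0.626 0.010 size 0.049 0.050 ang 63.6 [231. 229. 147.]
[102 190] 843 h 0.101 c 0.597 0.433 mean 0.597 0.432 size 0.061 0.061 ang 86.9 [176. 173. 147.]
[214 213] 298 h 0.030 c 0.541 0.134 mean 0.541 0.134 size 0.049 0.050 ang 71.0 [231. 229. 147.]
[263 236] 292 h 0.047 c 0.477 0.
[... 253 characters left out ...]
]
[460 261] 1177 h 0.054 c 0.408 -0.502 mean 0.409 -0.514 size 0.119 0.116 ang 89.6 [180. 170. 145.]
[227 265] 291 h 0.030 c 0.403 0.099 mean 0.403 0.098 size 0.048 0.048 ang 1.6 [ 48. 172.  63.]
[258 286] 292 h 0.031 c 0.345 0.017 mean 0.347 0.017 size 0.047 0.047 ang 89.8 [155. 147. 135.]
[477 383] 10620 h 0.077 c 0.105 -0.540 mean 0.105 -0.540 size 0.162 0.364 ang 2.7 [231. 204. 115.]
[264 400] 2252 h 0.166 c 0.069 -0.011 mean 0.068 -0.009 size 0.127 0.008 ang 82.1 [41. 32. 24.]
[296 391] 66 h 0.018 c 0.083 -0.080 mean 0.082 -0.080 size 0.028 0.024 ang 55.0 [184.5 190.5 179. ]
1099 [[ 0.4360335  -0.19558701]
 [ 0.44600725 -0.34156445]
 [ 0.69705856 -0.3244116 ]
 [ 0.6870848  -0.17843416]]
```

>>> carry_out --pt "0.3 0 0 0 0 0 0.95" --pt "0.3 0 0 0 0 0 0.95" --pt "0.3 0 0 0 0 0 0.95" --pt "0.3 0 0 0 0 0 0.95" --pt "0.3 0 0 0 0 0 0.95" --pt "0.3 0 0 0 0 0 0.95" --pt "0.3 0 0 0 0 0 0.95" --pt "0.3 0 0 0 0 0 0.95"

```text
clock: 0.9
position: [0.1484, 0.6068, 0.2263]
ee_rot: [1.511, 2.754, -0.001]
force: [0.9, 0.7, 0.2]
width: 0.355
gripper_force: 0.0
```

>>> carry_out --pt "0.3 0 0 0 0 0 0.95" --pt "0.3 0 0 0 0 0 0.95" --pt "0.3 0 0 0 0 0 0.95" --pt "0.3 0 0 0 0 0 0.95" --pt "0.3 0 0 0 0 0 0.95" --pt "0.3 0 0 0 0 0 0.95" --pt "0.3 0 0 0 0 0 0"

```text
clock: 1.6
position: [0.1483, 0.6069, 0.2263]
ee_rot: [2.221, 2.22, -0.001]
force: [-0.7, 0.2, -0.6]
width: 0.301
gripper_force: 0.0
```

>>> carry_out --pt "0.3 -0.89 0.8 0 0 0 0" --pt "0.3 -0.89 0.8 0 0 0 0" --pt "0.3 -0.89 0.8 0 0 0 0" --pt "0.3 -0.89 0.8 0 0 0 0" --pt "0.3 -0.89 0.8 0 0 0 0" --pt "0.3 -0.89 0.8 0 0 0 0" --pt "0.3 -0.89 0.8 0 0 0 0" --pt "0.3 -0.89 0.8 0 0 0 0"

```text
clock: 2.4
position: [0.3093, 0.4282, 0.2267]
ee_rot: [2.217, 2.226, -0.0]
force: [0.4, -0.4, 0.1]
width: 0.301
gripper_force: 0.0
```

>>> carry_out --pt "0.3 -0.89 0.8 0 0 0 0" --pt "0.3 -0.89 0.8 0 0 0 0" --pt "0.3 -0.89 0.8 0 0 0 0" --pt "0.3 -0.89 0.8 0 0 0 0" --pt "0.3 -0.89 0.8 0 0 0 0" --pt "0.3 -0.89 0.8 0 0 0 0" --pt "0.3 -0.89 0.8 0 0 0 0" --pt "0.3 -0.89 0.8 0 0 0 0"

```text
clock: 3.2
position: [0.4694, 0.2504, 0.2266]
ee_rot: [-2.217, -2.226, 0.0]
force: [0.7, 0.9, 0.2]
width: 0.301
gripper_force: 0.0
```

>>> carry_out --pt "0.3 -0.89 0.8 0.5 0 0 0" --pt "0.3 -0.89 0.8 0.5 0 0 0" --pt "0.3 -0.89 0.8 0.5 0 0 0" --pt "0.3 -0.89 0.8 0.5 0 0 0" --pt "0.3 -0.89 0.8 0.5 0 0 0" --pt "0.3 -0.89 0.8 0.5 0 0 0" --pt "0.3 -0.89 0.8 0.5 0 0 0" --pt "0.3 0 0 0 0 0 0"

```text
clock: 4.0
position: [0.6101, 0.0909, 0.1376]
ee_rot: [2.222, 2.219, -0.005]
force: [-0.8, 0.5, -0.5]
width: 0.299
gripper_force: 0.0
```

>>> carry_out --pt "0.3 -0.05 0.08 0.63 0 0 0" --pt "0.3 -0.05 0.08 0.63 0 0 0" --pt "0.3 -0.05 0.08 0.63 0 0 0" --pt "0.3 -0.05 0.08 0.63 0 0 0" --pt "0.3 -0.05 0.08 0.63 0 0 0" --pt "0.3 -0.05 0.08 0.63 0 0 0" --pt "0.3 -0.05 0.08 0.63 0 0 0" --pt "0.3 -0.05 0.08 0.63 0 0 0"

```text
clock: 4.8
position: [0.6251, 0.0857, 0.0119]
ee_rot: [2.22, 2.223, -0.0]
force: [-0.2, 0.2, -0.9]
width: 0.299
gripper_force: 0.0
```

>>> carry_out --pt "0.3 -0.4 0 0 0 0 0" --pt "0.3 -0.3 0 0 0 0 0" --pt "0.3 -0.3 0 0 0 0 0" --pt "0.3 -0.3 0 0 0 0 0" --pt "0.3 -0.4 0 0 0 0 0" --pt "0.3 -0.5 0 0 0 0 0" --pt "0.3 -0.6 0 0 0 0 0" --pt "0.3 -0.6 0 0 0 0 0"

```text
clock: 5.6
position: [0.6251, -0.0006, 0.0134]
ee_rot: [2.22, 2.222, 0.0]
force: [0.1, 1.3, 1.5]
width: 0.302
gripper_force: 0.6
```

>>> carry_out --pt "0.3 -0.6 0.02 0 0 0 0" --pt "0.3 -0.6 0.02 0 0 0 0" --pt "0.3 -0.6 0.02 0 0 0 0" --pt "0.3 -0.6 0.02 0 0 0 0" --pt "0.3 -0.6 0.02 0 0 0 0" --pt "0.3 -0.6 0.02 0 0 0 0" --pt "0.3 -0.6 0.02 0 0 0 0" --pt "0.3 -0.6 0.02 0 0 0 0"

```text
clock: 6.4
position: [0.6291, -0.1204, 0.0132]
ee_rot: [-2.22, -2.222, -0.0]
force: [0.5, 0.9, 1.3]
width: 0.301
gripper_force: 0.7
```

```bash
python3 - <<'E'
from cell import arm
from h import *
print(arm.observe()["position"],arm.observe()["force"])
d=arm.get_image("top"); cv2.imwrite("pics/top2.png",d["pixels"][:,:,::-1]); blobs(d)
E
```

```text
[ 0.62914252 -0.1204332   0.0131948 ] [0.51209763 0.89595625 1.30831418]
[ 59 118] 9859 h 0.099 c 0.801 0.559 mean 0.796 0.560 size 0.245 0.305 ang 5.3 [183. 113.  51.]
[272  99] 3184 h 0.072 c 0.858 -0.021 mean 0.857 -0.021 size 0.168 0.167 ang 46.7 [245. 222. 122.]
[387 101] 865 h 0.102 c 0.849 -0.340 mean 0.849 -0.339 size 0.063 0.031 ang 80.8 [135. 123.  64.]
[220 134] 1367 h 0.057 c 0.759 0.121 mean 0.759 0.121 size 0.107 0.107 ang 43.9 [202. 140.  71.]
[485 182] 7026 h 0.078 c 0.640 -0.596 mean 0.638 -0.596 size 0.173 0.212 ang 11.6 [221. 216. 193.]
[373 203] 1292 h 0.042 c 0.566 -0.260 mean 0.560 -0.293 size 0.250 0.146 ang 3.8 [117.  59.  30.]
[174 178] 293 h 0.030 c 0.637 0.248 mean 0.637 0.248 size 0.050 0.048 ang 89.9 [244. 240. 162.]
[102 190] 841 h 0.101 c 0.597 0.431 mean 0.597 0.432 size 0.060 0.061 ang 86.7 [199. 197. 170.]
[215 209] 144 h 0.030 c 0.552 0.132 mean 0.551 0.132 size 0.051 0.027 ang 75.6 [177.  145.5  87. ]
[109 260] 809 h 0.021 c 0.398 0.413 mean 0.414 0.416 size 0.201 0.044 ang 13.9 [203. 167. 146.]
[168 248] 353 h 0.052 c 0.447 0.255 mean 0.446 0.254 size 0.050 0.050 ang 22.2 [244. 241. 164.]
[459 261] 1198 h 0.054 c 0.408 -0.502 mean 0.410 -0.513 size 0.117 0.118 ang 0.5 [204. 194. 167.]
[477 383] 10643 h 0.077 c 0.105 -0.541 mean 0.105 -0.540 size 0.162 0.363 ang 2.8 [245. 227. 134.]
[227 410] 166 h 0.026 c 0.041 0.074 mean 0.029 0.078 size 0.032 0.046 ang 34.1 [122.5  97.   73. ]
[299 410] 136 h 0.040 c 0.026 -0.076 mean 0.027 -0.077 size 0.017 0.005 ang 32.9 [118.5  93.5  72. ]
```

View pics/top2.png

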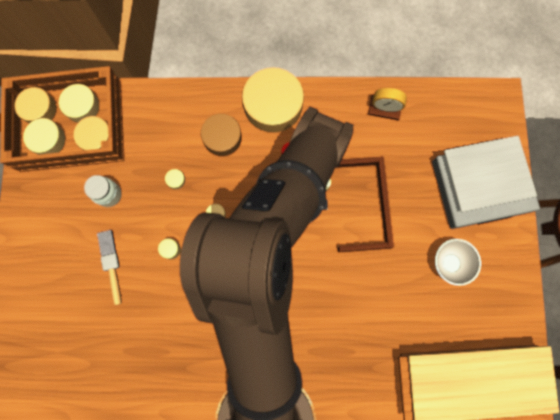

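The picture shows the round riding in front of the fingers at the mouth, near (328,183), while the other objects are mostly hidden or unmoved. I'll keep pushing.

>>> carry_out --pt "0.3 -0.6 0.01 0 0 0 0" --pt "0.3 -0.6 0.01 0 0 0 0" --pt "0.3 -0.6 0.01 0 0 0 0" --pt "0.3 -0.6 0.01 0 0 0 0" --pt "0.3 -0.6 0.01 0 0 0 0" --pt "0.3 -0.6 0.01 0 0 0 0" --pt "0.3 -0.6 0.01 0 0 0 0" --pt "0.3 -0.4 0.01 0 0 0 0"

```text
clock: 7.25
position: [0.631, -0.2363, 0.0133]
ee_rot: [2.221, 2.221, -0.001]
force: [-0.1, -0.2, 0.1]
width: 0.302
gripper_force: 0.2
```

>>> carry_out --pt "0.3 0 0 0 0 0 0" --pt "0.3 0.4 0 0 0 0 0" --pt "0.3 0.8 0 0 0 0 0" --pt "0.3 0.8 0 -0.8 0 0 0" --pt "0.3 0.8 0 -0.8 0 0 0" --pt "0.3 0.8 0 -0.8 0 0 0" --pt "0.3 0.8 0 -0.8 0 0 0" --pt "0.3 0.8 0 -0.8 0 0 0"

```text
clock: 8.05
position: [0.6309, -0.1008, 0.1139]
ee_rot: [-2.217, -2.224, -0.001]
force: [0.9, -0.1, 0.4]
width: 0.298
gripper_force: 0.0
```

>>> carry_out --pt "0.3 0.85 -0.25 0 0 0 0" --pt "0.3 0.85 -0.25 0 0 0 0" --pt "0.3 0.85 -0.25 0 0 0 0" --pt "0.3 0.85 -0.25 0 0 0 0" --pt "0.3 0.85 -0.25 0 0 0 0" --pt "0.3 0.85 -0.25 0 0 0 0" --pt "0.3 0.85 -0.25 0 0 0 0" --pt "0.3 0.85 -0.25 0 0 0 0"

```text
clock: 8.85
position: [0.5798, 0.0689, 0.1132]
ee_rot: [-2.217, -2.224, -0.001]
force: [0.4, 0.4, -0.4]
width: 0.301
gripper_force: 0.0
```

>>> carry_out --pt "0.3 0.85 -0.25 0 0 0 0" --pt "0.3 0.85 -0.25 0 0 0 0" --pt "0.3 0.85 -0.25 0 0 0 0" --pt "0.3 0.85 -0.25 0 0 0 0" --pt "0.3 0.85 -0.25 0 0 0 0" --pt "0.3 0.85 -0.25 0 0 0 0" --pt "0.3 0 0 0 0 0 0"

```text
clock: 9.55
position: [0.5409, 0.1991, 0.1129]
ee_rot: [-2.21, -2.229, -0.001]
force: [0.3, 0.1, -0.2]
width: 0.3
gripper_force: 0.0
```

```bash
python3 - <<'E'
from cell import arm
from h import *
print(arm.observe()["position"],arm.observe()["force"])
d=arm.get_image("top"); blobs(d)
E
```

```text
[0.54091385 0.19906596 0.11294073] [ 0.32179218  0.11410617 -0.24306379]
[ 58 117] 9664 h 0.099 c 0.801 0.559 mean 0.797 0.560 size 0.244 0.304 ang 5.6 [189. 115.  52.]
[272  99] 3188 h 0.072 c 0.859 -0.021 mean 0.857 -0.022 size 0.167 0.169 ang 27.7 [245. 223. 123.]
[387 101] 855 h 0.103 c 0.848 -0.339 mean 0.849 -0.339 size 0.063 0.034 ang 82.1 [136. 124.  65.]
[220 134] 1357 h 0.057 c 0.759 0.121 mean 0.759 0.121 size 0.108 0.107 ang 61.3 [204. 141.  72.]
[485 182] 7010 h 0.078 c 0.640 -0.597 mean 0.638 -0.596 size 0.172 0.213 ang 11.3 [222. 217. 194.]
[290 151] 286 h 0.030 c 0.714 -0.070 mean 0.714 -0.070 size 0.049 0.050 ang 63.9 [245.  35.  28.]
[371 201] 1368 h 0.042 c 0.566 -0.260 mean 0.568 -0.288 size 0.251 0.146 ang 3.9 [118.  59.  31.]
[191 189] 106 h 0.198 c 0.569 0.168 mean 0.570 0.169 size 0.084 0.013 ang 2.1 [62. 53. 45.]
[364 181] 292 h 0.030 c 0.629 -0.270 mean 0.629 -0.271 size 0.049 0.051 ang 87.6 [245. 244. 171.]
[ 97 190] 561 h 0.102 c 0.598 0.435 mean 0.597 0.434 size 0.063 0.057 ang 13.4 [223. 217. 194.]
[214 213] 297 h 0.030 c 0.542 0.134 mean 0.541 0.134 size 0.050 0.049 ang 1.6 [245. 243. 169.]
[190 219] 72 h 0.199 c 0.500 0.168 mean 0.496 0.168 size 0.012 0.048 ang 79.8 [62.  47.5 34. ]
[263 237] 292 h 0.047 c 0.477 0.003 mean 0.478 0.002 size 0.027 0.024 ang 0.8 [221. 215. 192.]
[459 261] 1193 h 0.054 c 0.408 -0.502 mean 0.409 -0.514 size 0.118 0.117 ang 40.3 [205. 195. 168.]
[173 248] 166 h 0.052 c 0.444 0.241 mean 0.447 0.241 size 0.025 0.039 ang 85.8 [156.  127.5  77. ]
[227 265] 293 h 0.030 c 0.403 0.099 mean 0.403 0.098 size 0.048 0.049 ang 17.4 [ 57. 197.  74.]
[258 286] 293 h 0.030 c 0.345 0.017 mean 0.347 0.017 size 0.047 0.047 ang 0.2 [179. 170. 157.]
[477 383] 10628 h 0.077 c 0.105 -0.541 mean 0.105 -0.540 size 0.163 0.364 ang 2.6 [245. 228. 135.]
[274 398] 1832 h 0.128 c 0.070 -0.020 mean 0.066 -0.020 size 0.096 0.035 ang 76.2 [53. 42. 32.]
```

C sits well inside, at about x'=+63 and y'=-22 mm. B is next.

>>> carry_out --pt "0.3 0 0 0.58 0 0 0" --pt "0.3 0 0 0.58 0 0 0" --pt "0.3 0 0 0.58 0 0 0" --pt "0.3 0 0 0.58 0 0 0" --pt "0.3 0 0 0.58 0 0 0" --pt "0.3 0 0 0.58 0 0 0" --pt "0.3 0 0 0.58 0 0 0" --pt "0.3 -0.3 0 0 0 0 0"

```text
clock: 10.4
position: [0.5419, 0.1862, 0.0094]
ee_rot: [-2.218, -2.223, 0.004]
force: [-0.1, -0.2, 0.0]
width: 0.301
gripper_force: 0.0
```

>>> carry_out --pt "0.3 -0.3 0 0 0 0 0" --pt "0.3 -0.3 0 0 0 0 0" --pt "0.3 -0.3 0 0 0 0 0" --pt "0.3 -0.3 0 0 0 0 0" --pt "0.3 -0.4 0.1 0 0 0 0" --pt "0.3 -0.4 0.1 0 0 0 0" --pt "0.3 -0.4 0.1 0 0 0 0" --pt "0.3 -0.4 0.1 0 0 0 0"

```text
clock: 11.2
position: [0.5537, 0.1147, 0.0118]
ee_rot: [2.221, 2.222, 0.0]
force: [-0.5, 0.0, 0.6]
width: 0.302
gripper_force: 0.4
```

>>> carry_out --pt "0.3 -0.4 0.1 0 0 0 0" --pt "0.3 -0.4 0.1 0 0 0 0" --pt "0.3 -0.4 0.1 0 0 0 0" --pt "0.3 -0.4 0.1 0 0 0 0" --pt "0.3 -0.5 0 0 0 0 0" --pt "0.3 -0.5 0 0 0 0 0" --pt "0.3 -0.5 0 0 0 0 0" --pt "0.3 -0.5 0 0 0 0 0"

```text
clock: 12.0
position: [0.5634, 0.0245, 0.0117]
ee_rot: [2.221, 2.222, -0.0]
force: [-0.0, 0.5, 0.6]
width: 0.298
gripper_force: 0.3
```

>>> carry_out --pt "0.3 -0.55 0 0 0 0 0" --pt "0.3 -0.55 0 0 0 0 0" --pt "0.3 -0.55 0 0 0 0 0" --pt "0.3 -0.55 0 0 0 0 0" --pt "0.3 -0.55 0 0 0 0 0" --pt "0.3 -0.55 -0.13 0 0 0 0" --pt "0.3 -0.55 -0.13 0 0 0 0" --pt "0.3 -0.55 -0.13 0 0 0 0"

```text
clock: 12.8
position: [0.5534, -0.0854, 0.0117]
ee_rot: [-2.22, -2.222, 0.0]
force: [0.7, -0.4, -0.1]
width: 0.301
gripper_force: 0.3
```

>>> carry_out --pt "0.3 -0.55 -0.13 0 0 0 0" --pt "0.3 -0.55 -0.13 0 0 0 0" --pt "0.3 -0.55 -0.13 0 0 0 0" --pt "0.3 -0.55 -0.13 0 0 0 0" --pt "0.3 -0.55 -0.13 0 0 0 0" --pt "0.3 -0.55 -0.13 0 0 0 0" --pt "0.3 -0.55 -0.13 0 0 0 0" --pt "0.3 -0.55 -0.13 0 0 0 0"

```text
clock: 13.6
position: [0.5277, -0.1954, 0.0117]
ee_rot: [-2.22, -2.222, -0.0]
force: [0.5, 0.6, 0.9]
width: 0.301
gripper_force: 0.2
```

>>> carry_out --pt "0.3 -0.55 -0.13 0 0 0 0" --pt "0.3 -0.55 -0.13 0 0 0 0" --pt "0.3 -0.5 -0.13 0 0 0 0" --pt "0.3 -0.3 -0.1 0 0 0 0" --pt "0.3 0 0 0 0 0 0" --pt "0.3 0.4 0 0 0 0 0" --pt "0.3 0.8 0 0 0 0 0" --pt "0.3 0.8 0 -0.8 0 0 0"

```text
clock: 14.4
position: [0.5143, -0.189, 0.03]
ee_rot: [-2.216, -2.221, 0.002]
force: [0.7, -0.1, -0.0]
width: 0.303
gripper_force: 0.0
```

>>> carry_out --pt "0.3 0.8 0.2 -0.8 0 0 0" --pt "0.3 0.8 0.2 -0.8 0 0 0" --pt "0.3 0.8 0.2 -0.8 0 0 0" --pt "0.3 0.9 0.2 -0.8 0 0 0" --pt "0.3 0.9 0.2 0 0 0 0" --pt "0.3 0.9 0.2 0 0 0 0" --pt "0.3 0.9 0.2 0 0 0 0" --pt "0.3 0.9 0.2 0 0 0 0"

```text
clock: 15.2
position: [0.5552, -0.0162, 0.1117]
ee_rot: [-2.217, -2.224, -0.001]
force: [-0.6, -0.8, -0.6]
width: 0.301
gripper_force: 0.0
```

>>> carry_out --pt "0.3 0.9 0.2 0 0 0 0" --pt "0.3 0.9 0.2 0 0 0 0" --pt "0.3 0.9 0.2 0 0 0 0" --pt "0.3 0.9 0.2 0 0 0 0" --pt "0.3 0.9 0.2 0 0 0 0" --pt "0.3 0.9 0.2 0 0 0 0" --pt "0.3 0.9 0.2 0 0 0 0" --pt "0.3 0.9 0.2 0 0 0 0"

```text
clock: 16.0
position: [0.5943, 0.1638, 0.1115]
ee_rot: [-2.217, -2.224, 0.0]
force: [-0.2, -0.2, 0.2]
width: 0.292
gripper_force: 0.0
```

>>> carry_out --pt "0.3 0.78 0.22 0 0 0 0" --pt "0.3 0.78 0.22 0 0 0 0" --pt "0.3 0.78 0.22 0 0 0 0" --pt "0.3 0.78 0.22 0 0 0 0" --pt "0.3 0.78 0.22 0 0 0 0" --pt "0.3 0.78 0.22 0 0 0 0" --pt "0.3 0.78 0.22 0 0 0 0" --pt "0.3 0 0 0 0 0 0"

```text
clock: 16.8
position: [0.6332, 0.3021, 0.1112]
ee_rot: [-2.215, -2.226, -0.002]
force: [0.1, 1.1, 0.3]
width: 0.295
gripper_force: 0.0
```

```bash
python3 - <<'E'
from cell import arm
from h import *
print(arm.observe()["position"],arm.observe()["force"])
d=arm.get_image("top"); cv2.imwrite("pics/top3.png",d["pixels"][:,:,::-1]); blobs(d)
d=arm.get_image("scene"); cv2.imwrite("pics/scene3.png",d["pixels"][:,:,::-1])
E
```

```text
[0.63316798 0.30213882 0.11118598] [0.11039754 1.06835626 0.27827288]
[ 41 112] 6171 h 0.099 c 0.801 0.558 mean 0.820 0.610 size 0.244 0.306 ang 5.9 [170. 104.  47.]
[272  99] 3188 h 0.072 c 0.859 -0.022 mean 0.857 -0.022 size 0.167 0.167 ang 83.0 [245. 222. 122.]
[387 101] 864 h 0.102 c 0.850 -0.340 mean 0.849 -0.339 size 0.061 0.033 ang 81.5 [135.  123.   63.5]
[220 134] 1362 h 0.057 c 0.759 0.121 mean 0.759 0.121 size 0.107 0.107 ang 11.5 [203. 140.  71.]
[485 182] 7016 h 0.078 c 0.640 -0.597 mean 0.638 -0.596 size 0.173 0.213 ang 11.5 [221. 216. 193.]
[290 151] 285 h 0.030 c 0.714 -0.070 mean 0.714 -0.070 size 0.051 0.049 ang 73.4 [244.  35.  28.]
[149 168] 180 h 0.199 c 0.623 0.271 mean 0.618 0.272 size 0.014 0.104 ang 87.9 [46.5 35.  26. ]
[371 201] 1366 h 0.042 c 0.566 -0.260 mean 0.566 -0.287 size 0.251 0.146 ang 3.9 [117.  59.  30.]
[174 178] 294 h 0.030 c 0.637 0.248 mean 0.637 0.248 size 0.049 0.049 ang 3.3 [225.5 214.5 133. ]
[364 181] 293 h 0.030 c 0.629 -0.270 mean 0.629 -0.271 size 0.051 0.050 ang 2.3 [244. 243. 169.]
[368 223] 307 h 0.030 c 0.514 -0.278 mean 0.513 -0.277 size 0.049 0.051 ang 1.7 [244. 244. 173.]
[263 236] 291 h 0.047 c 0.477 0.003 mean 0.478 0.002 size 0.024 0.026 ang 89.7 [220. 214. 191.]
[168 248] 353 h 0.053 c 0.446 0.254 mean 0.446 0.254 size 0.050 0.047 ang 63.8 [173. 141.  84.]
[460 261] 1177 h 0.054 c 0.408 -0.502 mean 0.410 -0.514 size 0.119 0.117 ang 88.4 [204. 194. 167.]
[227 265] 294 h 0.030 c 0.403 0.098 mean 0.403 0.098 size 0.048 0.049 ang 27.7 [ 57. 196.  74.]
[258 286] 294 h 0.030 c 0.345 0.017 mean 0.347 0.017 size 0.047 0.047 ang 89.8 [178. 169. 156.]
[477 383] 10642 h 0.077 c 0.105 -0.540 mean 0.105 -0.540 size 0.162 0.364 ang 2.4 [245. 227. 134.]
[273 397] 1784 h 0.128 c 0.070 -0.020 mean 0.066 -0.020 size 0.095 0.034 ang 76.4 [50.5 40.  31. ]
```

View pics/scene3.png

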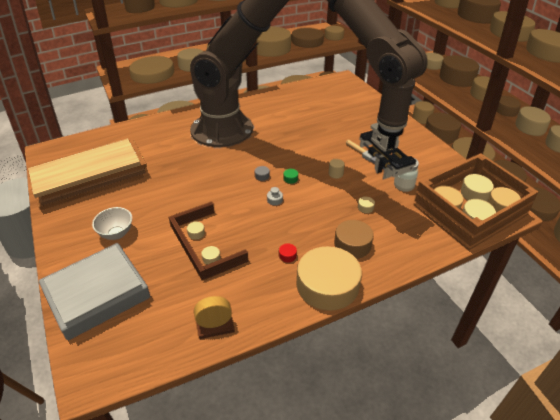

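Both B (197,230) and C (210,254) lie flat in the frame and nothing else has moved. A (366,204) is last.

>>> carry_out --pt "0.3 0 0.03 0.56 0 0 0" --pt "0.3 0 0.03 0.56 0 0 0" --pt "0.3 0 0.03 0.56 0 0 0" --pt "0.3 0 0.03 0.56 0 0 0" --pt "0.3 0 0.03 0.56 0 0 0" --pt "0.3 0 0 0.56 0 0 0" --pt "0.3 0 0 0.56 0 0 0" --pt "0.3 -0.2 0 0 0 0 0"

```text
clock: 17.7
position: [0.6358, 0.2926, 0.011]
ee_rot: [-2.218, -2.223, 0.005]
force: [-0.4, -0.2, -1.5]
width: 0.3
gripper_force: 0.0
```

>>> carry_out --pt "0.3 -0.3 0 0 0 0 0" --pt "0.3 -0.3 0 0 0 0 0" --pt "0.3 -0.3 0 0 0 0 0" --pt "0.3 -0.4 0 0 0 0 0" --pt "0.3 -0.5 -0.07 0 0 0 0" --pt "0.3 -0.55 -0.07 0 0 0 0" --pt "0.3 -0.55 -0.07 0 0 0 0" --pt "0.3 -0.55 -0.07 0 0 0 0"

```text
clock: 18.5
position: [0.6305, 0.2048, 0.014]
ee_rot: [2.221, 2.222, 0.001]
force: [0.1, 0.3, 1.6]
width: 0.302
gripper_force: 0.9
```

>>> carry_out --pt "0.3 -0.55 -0.07 0 0 0 0" --pt "0.3 -0.55 -0.07 0 0 0 0" --pt "0.3 -0.55 -0.07 0 0 0 0" --pt "0.3 -0.55 -0.07 0 0 0 0" --pt "0.3 -0.55 -0.07 0 0 0 0" --pt "0.3 -0.55 -0.07 0 0 0 0" --pt "0.3 -0.55 -0.07 0 0 0 0" --pt "0.3 -0.55 -0.07 0 0 0 0"

```text
clock: 19.3
position: [0.6165, 0.0949, 0.0137]
ee_rot: [-2.22, -2.223, -0.0]
force: [0.1, 2.1, 1.2]
width: 0.3
gripper_force: 1.0
```

>>> carry_out --pt "0.3 -0.55 -0.07 0 0 0 0" --pt "0.3 -0.55 -0.07 0 0 0 0" --pt "0.3 -0.55 -0.07 0 0 0 0" --pt "0.3 -0.55 -0.07 0 0 0 0" --pt "0.3 -0.55 -0.07 0 0 0 0" --pt "0.3 -0.55 -0.07 0 0 0 0" --pt "0.3 -0.55 -0.07 0 0 0 0" --pt "0.3 -0.55 -0.07 0 0 0 0"

```text
clock: 20.1
position: [0.6026, -0.0151, 0.0137]
ee_rot: [-2.22, -2.222, 0.0]
force: [1.0, 1.4, 1.2]
width: 0.301
gripper_force: 1.0
```

>>> carry_out --pt "0.3 -0.55 -0.09 0 0 0 0" --pt "0.3 -0.55 -0.09 0 0 0 0" --pt "0.3 -0.55 -0.09 0 0 0 0" --pt "0.3 -0.55 -0.09 0 0 0 0" --pt "0.3 -0.55 -0.09 0 0 0 0" --pt "0.3 -0.55 -0.09 0 0 0 0" --pt "0.3 -0.55 -0.09 0 0 0 0" --pt "0.3 -0.55 -0.09 0 0 0 0"

```text
clock: 20.9
position: [0.5847, -0.1251, 0.0137]
ee_rot: [-2.22, -2.222, -0.0]
force: [0.3, 1.8, 1.8]
width: 0.3
gripper_force: 1.0
```

>>> carry_out --pt "0.3 -0.55 -0.09 0 0 0 0" --pt "0.3 -0.55 -0.09 0 0 0 0" --pt "0.3 -0.55 -0.09 0 0 0 0" --pt "0.3 -0.55 -0.07 0 0 0 0" --pt "0.3 -0.5 -0.07 0 0 0 0" --pt "0.3 -0.4 0 0 0 0 0" --pt "0.3 0 0 0 0 0 0" --pt "0.3 0 0 0 0 0 0"

```text
clock: 21.7
position: [0.5746, -0.2016, 0.0135]
ee_rot: [-2.221, -2.222, 0.0]
force: [0.7, -0.3, 0.7]
width: 0.3
gripper_force: 0.0
```

>>> carry_out --pt "0.3 -0.3 0 0 0 0 0" --pt "0.3 -0.2 0 0 0 0 0" --pt "0.3 0 0 0 0 0 0" --pt "0.3 0.3 0 0 0 0 0" --pt "0.3 0.8 0 0 0 0 0" --pt "0.3 0.8 0 0 0 0 0" --pt "0.3 0.8 0 -0.8 0 0 0" --pt "0.3 0.8 0 -0.8 0 0 0"

```text
clock: 22.5
position: [0.574, -0.1245, 0.0536]
ee_rot: [-2.218, -2.222, 0.001]
force: [1.3, -0.4, 0.5]
width: 0.297
gripper_force: 0.0
```

>>> carry_out --pt "0.3 0.8 0 -0.8 0 0 0" --pt "0.3 0.8 0 -0.8 0 0 0" --pt "0.3 0.8 0 -0.8 0 0 0" --pt "0.3 0.8 0 -0.8 0 0 0" --pt "0.3 0.8 0 -0.4 0 0 0" --pt "0.3 0.8 0 0 0 0 0" --pt "0.3 0.8 0 0 0 0 0" --pt "0.3 0.8 0 0 0 0 0"

```text
clock: 23.3
position: [0.5741, 0.0354, 0.1439]
ee_rot: [-2.219, -2.223, -0.001]
force: [0.8, 0.8, 0.2]
width: 0.3
gripper_force: 0.0
```

>>> carry_out --pt "0.3 0.8 0 0 0 0 0" --pt "0.3 0.8 0 0 0 0 0" --pt "0.3 0.8 0 0 0 0 0" --pt "0.3 0.8 0 0 0 0 0" --pt "0.3 0.8 0 0 0 0 0" --pt "0.3 0.8 0 0 0 0 0" --pt "0.3 0 0 0 0 0 0" --pt "0.3 0 0 0 0 0 0"

```text
clock: 24.1
position: [0.5739, 0.154, 0.1436]
ee_rot: [-2.219, -2.224, 0.001]
force: [0.4, -0.4, -0.6]
width: 0.298
gripper_force: 0.0
```

```bash
python3 - <<'E'
from cell import arm
from h import *
print(arm.observe()["position"],arm.observe()["force"])
d=arm.get_image("top"); cv2.imwrite("pics/top4.png",d["pixels"][:,:,::-1]); blobs(d)
E
```

```text
[0.57388148 0.15404767 0.14361756] [ 0.36596382 -0.39799086 -0.60746572]
[ 59 118] 9893 h 0.099 c 0.801 0.560 mean 0.796 0.559 size 0.245 0.308 ang 5.5 [188. 116.  52.]
[272  99] 3188 h 0.072 c 0.858 -0.022 mean 0.857 -0.021 size 0.168 0.166 ang 42.8 [246. 226. 125.]
[387 101] 862 h 0.102 c 0.849 -0.341 mean 0.849 -0.340 size 0.058 0.031 ang 77.6 [138. 126.  65.]
[221 133] 1285 h 0.057 c 0.761 0.119 mean 0.760 0.120 size 0.109 0.102 ang 50.2 [206. 143.  73.]
[485 182] 7024 h 0.078 c 0.640 -0.597 mean 0.638 -0.596 size 0.173 0.211 ang 11.6 [225. 220. 197.]
[290 151] 283 h 0.029 c 0.714 -0.070 mean 0.714 -0.070 size 0.049 0.049 ang 42.8 [246.  36.  28.]
[371 201] 1373 h 0.042 c 0.566 -0.260 mean 0.567 -0.288 size 0.250 0.146 ang 3.9 [120.  60.  31.]
[364 181] 293 h 0.030 c 0.629 -0.270 mean 0.629 -0.271 size 0.050 0.050 ang 89.9 [246. 245. 173.]
[102 190] 841 h 0.101 c 0.598 0.432 mean 0.597 0.432 size 0.061 0.061 ang 78.4 [203. 200. 173.]
[356 201] 303 h 0.030 c 0.573 -0.248 mean 0.573 -0.248 size 0.049 0.050 ang 44.7 [246. 246. 175.]
[368 223] 306 h 0.031 c 0.513 -0.278 mean 0.513 -0.277 size 0.051 0.048 ang 75.5 [246. 246. 177.]
[264 237] 291 h 0.046 c 0.477 0.003 mean 0.478 0.002 size 0.026 0.024 ang 1.0 [224. 218. 195.]
[108 256] 729 h 0.021 c 0.403 0.414 mean 0.426 0.419 size 0.191 0.043 ang 13.1 [192. 166. 152.]
[460 261] 1195 h 0.054 c 0.407 -0.501 mean 0.410 -0.513 size 0.117 0.118 ang 42.8 [208. 199. 171.]
[227 264] 292 h 0.030 c 0.403 0.098 mean 0.403 0.098 size 0.048 0.050 ang 17.4 [ 46.  116.5  43.5]
[258 286] 294 h 0.031 c 0.345 0.017 mean 0.346 0.017 size 0.047 0.047 ang 0.0 [182. 173. 159.]
[477 383] 10624 h 0.077 c 0.105 -0.541 mean 0.105 -0.540 size 0.163 0.363 ang 2.6 [246. 230. 137.]
[280 397] 1376 h 0.106 c 0.064 -0.041 mean 0.062 -0.040 size 0.077 0.022 ang 58.5 [63. 50. 39.]
```

View pics/top4.png

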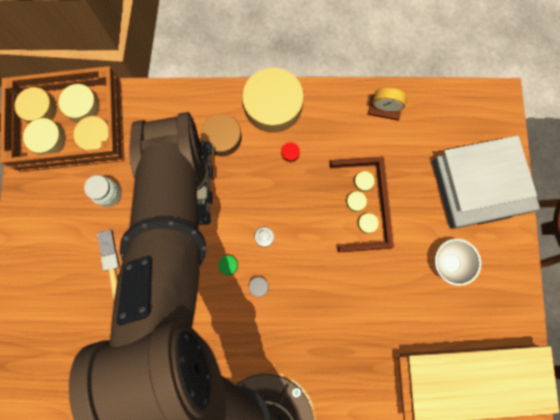

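All three rounds, at (364,181), (356,201) and (368,223), lie flat and fully inside the frame. The other objects in view haven't moved, and the gripper is clear.

```bash
python3 -c "
from cell import arm
print(arm.sign_off())"
```

```text
the job is handed in; nothing more can be done
None
```

The three flat cheeses lie flat and fully inside the frame, and nothing else had moved in the camera checks (the arm hid the drum in the last one); I handed the job in at about 24 s of the 72 s allowed.

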